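Refit the filter cassette of the swarf extractor and lock it

TASK

The cleaned filter cassette has to go back into the swarf extractor: tuck its steel tongue under the metal lip at the back of the recess, then lower the front edge until the cassette lies flat in the recess. Then pull the red latch knob up, turn it until its toe points straight over the cassette's front edge, and push it down fully home. Leave the other things on the bench where they are.

Things in the scene. Friction and masses are not known exactly. Their poses are not given: they have to be found in the camera images.
- extractor: bench swarf extractor: grey sheet-metal box 206 x 130 x 90 mm (x, y, height), fixed. Origin under its centre at bench height, z up, +x to its back (steel lip), -x to its front (vents, switch, latch). In its top (deck, z = 90 mm) is a recess 9 mm deep: floor z = 81, x from -34 to +91, y from -50.5 to +50.5 mm. Upright latch axis at x = -66, y = 0
- seat (a point): centre of the recess floor, at (28.5, 0, 81) mm in the extractor's frame. Seated, the cassette's origin is here within 2 to 3 mm, its x axis along the extractor's x
- lip_edge (a point): middle of the free (front) lower edge of the steel lip, at (81, 0, 90) mm in the extractor's frame. The lip (4 mm thick, 96 mm wide, underside level with the deck) reaches over the back 10 mm of the recess, x 81 to 91 mm, so the slot under it is 9 mm high and 10 mm deep
- latch_turn (a joint): angle of the latch knob, rad, positive anticlockwise from above. 0: toe points to the extractor's +x, over the cassette (closed). Starts parked at 1.25 to 1.42 (toe to the extractor's +y). Stops at -0.03 and 1.45; light friction, stays where left. A toothed collar blocks turning between the parked notch (above 1.1) and the closed notch (-0.09 to 0.09) unless the knob is pulled up
- latch_lift (a joint): how far the latch knob is pulled up, m: 0 fully home, 0.016 top stop. It must be up more than 9 mm (best 12 to 14) to turn, and goes home only in a notch, not between. Pulling takes about 5 N, pushing about 3 N; friction holds it at any height
- latch_grip (a point): middle of the latch's red bar grip, on its axis, 143 mm above the bench when home; its x axis points along the toe. The bar is 52 mm long (along the toe), 14 mm thick, 26 mm tall, white line on the toe's end. Below it a stem, then a hub 33 mm wide, its top 27 mm below this point. The steel toe, 13 mm wide, reaches 44 mm from the axis; home, its pad is 0.8 mm over a seated cassette
- cassette: filter cassette: black frame, white pleats, orange bridge handle; loose, about 0.2 kg, lying flat on the bench, tongue roughly to the robot's left. Origin under the middle of its 122 mm length, at its underside; z up, +x toward the tongue. Frame x from -61 to +49 mm, 96 mm wide (y), 9 mm thick; bare steel tongue 84 mm wide, 5 mm thick (z 0 to 5), on to x = 61 mm
- cassette_handle (a point): middle of the handle's bar, at (-3, 0, 34) mm in the cassette's frame, above its centre of mass. The bar runs across, along the cassette's y: 76 mm long, 14 mm wide (x), 14 mm high (z 27 to 41 mm), open below except for legs 11 mm thick at y = -30 and +30 mm
- tongue_edge (a point): middle of the tongue's outer lower edge, at (61, 0, 0) mm in the cassette's frame
- grease_tin: round blue tin with a metal lid, 63 mm wide, 46 mm tall; origin under its centre; bystander
- padlock: brass padlock lying flat, 63 x 42 x 19 mm; origin under its centre; bystander
- needle_file: needle file with a red handle, lying, 190 mm long, 26 mm tall; origin under its centre; bystander
Things that resemble listed ones, but are neither listed nor needed, are in the scene too. There is more than one size of the cassette; the one meant has the size given above.

How it is judged:
On the way, in this order (a step that is already met when the one before it is completed fails the run):
1. the cassette lies flat in the recess, its tongue under the lip, the latch still parked (x of tongue_edge in the frame of extractor between 0.084 and 0.095 m and y of tongue_edge in the frame of extractor between -0.007 and 0.007 m and z of tongue_edge in the frame of extractor between 0.078 and 0.0845 m and z of cassette in the frame of extractor between 0.078 and 0.0835 m and angle between cassette's own z axis and vertical below 0.05 rad and angle between the x axis of cassette and the x axis of extractor, either way round below 0.08 rad and value of joint latch_turn above 1 rad), for 0.1 s.
2. the latch knob is pulled up out of its parked notch (value of joint latch_lift above 0.0092 m).
3. still up, the knob is turned so that its toe points over the cassette (value of joint latch_turn between -0.15 and 0.13 rad and value of joint latch_lift above 0.006 m).
At the end, for the whole second after the job is handed in: The cassette lies at rest flat in the recess (within 2.5 mm of its floor, 3 degrees), tongue under the lip; the latch is turned over it (within 0.13 rad) and pushed home (within 2 mm) (x of tongue_edge in the frame of extractor between 0.084 and 0.095 m and y of tongue_edge in the frame of extractor between -0.007 and 0.007 m and z of tongue_edge in the frame of extractor between 0.078 and 0.0845 m and z of cassette in the frame of extractor between 0.078 and 0.0835 m and angle between cassette's own z axis and vertical below 0.05 rad and angle between the x axis of cassette and the x axis of extractor, either way round below 0.08 rad and value of joint latch_turn between -0.15 and 0.13 rad and value of joint latch_lift below 0.002 m and linear speed of cassette below 0.02 m/s); the robot touches nothing.
It fails at once if a bystander on the bench is shifted more than 4 cm (distance of any of grease_tin, padlock, needle_file from where it was at the start of the episode above 0.04 m).
It also fails if it takes over 64 s, if anything falls off the work surface, if the arm or the gripper's body presses on something with over 40 N, if the wrist force passes 120 N, or if a joint passes its speed limit or range.

ROBOT

A 7-joint arm with a two-finger parallel gripper is mounted at the origin on a cart in front of the work surface, level with it; the furniture and walls round the work are solid. World frame = base frame: x ahead of the robot, y to its left, z up, the work surface at z = 0. Lengths are in m, angles in rad, forces in N, time in s.
With the tool pointing down it reaches from about 0.4 to 0.9 m from the base axis. Payload 5.6 kg.
Tool frame: the origin (TCP) lies at the very end of the fingers, on their centre line; the grasp point (between the pads) lies 19 mm behind it; z points along the fingers, y is the line along which they close (so a half turn about z gives the same grasp; the last joint's range is limited). The gripper opens to 92 mm and grips with 3 to 60 N. Pads are 20 mm wide; open, the fingers measure 128 mm over their backs; the gripper's body (75 mm by 189 mm) begins 69 mm behind the grasp point.
Start: joints at [1.168, 0.468, -0.012, 1.603, 0.006, 1.071, -0.056], TCP at [0.229, -0.608, 0.215] pointing down, gripper open.
Joint ranges: [-2.53, 2.53], [-0.31, 2.02], [-1.57, 1.55], [0.28, 2.44], [-1.29, 4.43], [0.15, 1.84], [-2.92, 2.92]. Speed limits (rad/s): [2.57, 2.57, 3.14, 3.14, 3.14, 3.14, 3.14].

INTERFACE

Orientations are given as a unit quaternion [x, y, z, w].
In Python, from rig import readout, camera, calibration, env gives the robot as it stands.
- The arm moves only by the tool apply_moves, never from a script. Its arguments are lists of equal length, an entry for each row: "linear": the shift along the tool's x, y, z in units of 25 mm (1.0 is 25 mm), a list of three; "yaw": the turn about the tool's z in units of 6 degrees (1.0 is 6 degrees); "grip": the closure, from 0 (fully open) to 1 (shut). A call has 1 to 10 rows; each row shifts and turns the commanded pose from where the row before left it, along the tool's axes as they then stand; what a row does not reach is not made up. A row lasts 1/10 s, in which the tool goes at most 50 mm and 8.59 degrees, less where a joint would pass 70% of its speed; a pose out of reach is approached as far as the arm can. A call is refused whole if a number of a shift passes 1 or a number of a turn 1, either way. A call with a gripper value outside its range is refused whole. The fingers move at their own pace and stop on an object; "grip_force" is the grip in N (left out, the last holds). Time passes only in rows, so rows that do not move let the fingers close. It gives the time, the measured TCP pose, the force, the opening and the grip force at its end, in the units of the state.
- readout.observe(): the state, without advancing time (a new reading comes with each control period).
- camera(name): name is "scene" or "top" or "wrist"; returns the picture (384x512x3 uint8, blue, green, red); there is no depth.
- calibration(name): a dict with "K" (3x3 intrinsics, pixels), "cam_to_world" (4x4, takes a point from camera to world coordinates). Camera axes: x right, y down, z forward; pixel columns grow to the right and rows downward; lengths in m; the calibration is good to about 2 mm. A picture is of the moment at which its call begins: read the wrist's pose just before it. calibration takes no time and is no camera call; for the wrist camera it gives the pose at the moment of the call.
- env.hand_in(): hands the job in; it is judged then, once.
The state is a dict: "clock": time; "q": joint angles; "joint_velocities": joint speeds; "tau": joint torques, N m; "tcp_pos": TCP position; "tcp_rot": TCP orientation; "wrist_force": force on the tool from outside, world axes, zero at the start; "wrist_torque": the same for the moment, N m; "grip_width": opening from 0.0 (shut) to 1.0 (fully open); "grip_force": force on a finger pad.
Only numpy, scipy, OpenCV 4.12 (cv2) and the standard library are available. Lean on these libraries where they do the work, as an engineer would, in place of code of your own. Each camera call takes 0.05 s, during which the arm holds its last target. There are 200 camera calls.

## Working session

There is one attempt and no reset: what is moved stays moved. The work goes in short steps, Python scripts to look and compute and a tool call to move; the robot and the scene stay as the last step left them, time stands still between calls to the robot, and variables do not carry over. Pictures are saved under pics/ and viewed, at most 10 in all, crops included, and the job is handed in when it is done.

Besides the shell and the picture viewer there is one more tool, called after ">>>" in YAML: its name, and indented under it one key for each argument. apply_moves: Moves the arm, as the interface text tells. Its arguments: {"type":"object","properties":{"linear":{"type":"array"},"yaw":{"type":"array"},"grip":{"type":"array"},"grip_force":{"type":"number"}},"required":["linear","yaw","grip"]}

```bash
mkdir -p pics; ls; cat > h.py <<'E'
import numpy as np, cv2
from rig import readout, camera, calibration, env
from scipy.spatial.transform import Rotation as R
def ray(c,u,v,z):
    K=np.array(c["K"]);T=np.array(c["cam_to_world"])
    d=T[:3,:3]@np.linalg.solve(K,[u,v,1]);o=T[:3,3]
    return o+d*(z-o[2])/d[2]
def proj(c,P):
    K=np.array(c["K"]);T=np.array(c["cam_to_world"])
    p=(np.atleast_2d(P)-T[:3,3])@T[:3,:3]; p=p@K.T
    return p[:,:2]/p[:,2:]
E
python3 - <<'E'
from h import *
s=readout.observe(); print(s)
for n in ("scene","top"):
    im=camera(n); cv2.imwrite(f"pics/{n}0.png",im)
    c=calibration(n); print(n,np.round(c["K"],1).tolist(),np.round(c["cam_to_world"],3).tolist())
a=cv2.imread("pics/top0.png"); cv2.imwrite("pics/top0b.png",cv2.resize(a,(800,600),interpolation=cv2.INTER_CUBIC))
E
```

```text
pics
{'clock': 0.0, 'q': array([ 1.16803218,  0.46839575, -0.01163466,  1.60359008,  0.00600701,
        1.07143049, -0.05631437]), 'joint_velocities': array([ 0.0015628 ,  0.00059107, -0.00127098,  0.0007392 , -0.00191945,
       -0.00078792,  0.00043445]), 'tau': array([ 3.19397086e-04, -5.20570564e+01, -1.20435061e-02, -2.43744278e+01,
       -5.66336175e-02,  1.71708560e-02,  1.63113527e-04]), 'tcp_pos': array([ 0.22858097, -0.60786173,  0.21364222]), 'tcp_rot': array([ 9.83868585e-01,  1.78890490e-01, -2.16995885e-04, -8.67735449e-04]), 'wrist_force': array([-0.55051763, -0.24924725, -0.06372061]), 'wrist_torque': array([ 0.03093061,  0.03122396, -0.02921277]), 'grip_force': 0.0, 'grip_width': 0.9973855081247773}
scene [[388.0, 0.0, 253.6], [0.0, 388.0, 194.2], [0.0, 0.0, 1.0]] [[0.853, -0.407, 0.327, -0.012], [-0.522, -0.655, 0.546, -0.814], [-0.008, -0.637, -0.771, 1.337], [0.0, 0.0, 0.0, 1.0]]
top [[456.6, 0.0, 252.7], [0.0, 456.6, 188.6], [0.0, 0.0, 1.0]] [[0.028, -0.986, 0.162, 0.246], [-1.0, -0.028, 0.002, 0.036], [0.003, -0.162, -0.987, 1.598], [0.0, 0.0, 0.0, 1.0]]
```

View pics/top0b.png

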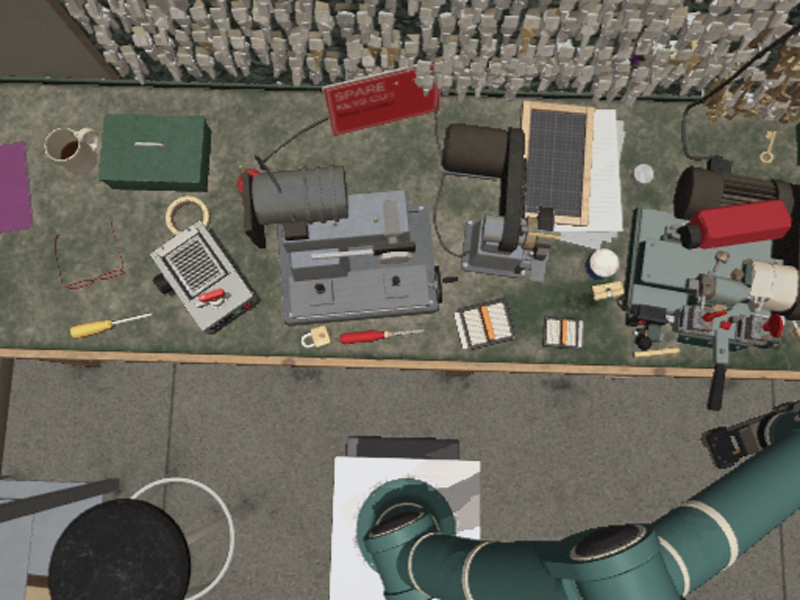

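View pics/scene0.png

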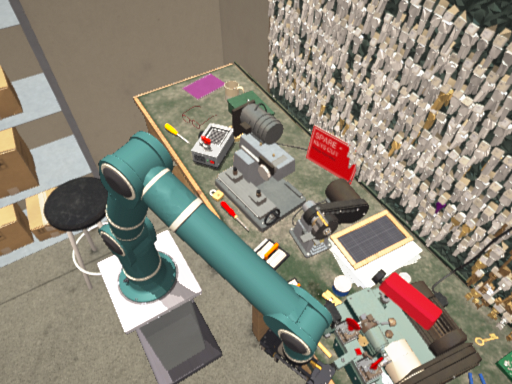

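The top view shows two cassettes, at (484,325) and (563,333) in the 800 px frame. The left one is about 120 mm long and the right about 83 mm, so the left one fits the 122 mm size. The extractor is at (205,278), with its latch at about (212,296). The padlock is at (315,337), and the red-handled file at (380,336) lies near the left cassette. I'll enlarge both objects to confirm and measure them.

```bash
python3 - <<'E'
from h import *
a=cv2.imread("pics/top0.png")
f=lambda x0,y0,w,h:cv2.resize(a[y0:y0+h,x0:x0+w],None,fx=5,fy=5,interpolation=cv2.INTER_CUBIC)
A=f(90,136,78,80);B=f(284,186,80,40)
o=np.zeros((400,790,3),np.uint8);o[:400,:390]=A;o[:200,390:]=B
cv2.imwrite("pics/crop1.png",o)
c=calibration("top")
for n,u,v,z in [("cas",484,325,.01),("small",563,333,.01),("ext",195,262,.09),("latch",212,296,.143)]: print(n,ray(c,u/1.5625,v/1.5625,z).round(3))
w=calibration("wrist"); s=readout.observe()
T=np.eye(4);T[:3,:3]=R.from_quat(s["tcp_rot"]).as_matrix();T[:3,3]=s["tcp_pos"]
print(np.round(np.linalg.inv(T)@w["cam_to_world"],3).tolist(),np.round(w["K"],1).tolist())
E
```

```text
cas [ 0.444 -0.163  0.01 ]
small [ 0.43 -0.34  0.01]
ext [0.553 0.471 0.09 ]
latch [0.471 0.416 0.143]
[[-0.0, -0.971, -0.239, 0.066], [1.0, -0.0, -0.001, -0.001], [0.001, -0.239, 0.971, -0.171], [0.0, 0.0, 0.0, 1.0]] [[279.7, 0.0, 258.0], [0.0, 279.7, 190.1], [0.0, 0.0, 1.0]]
```

View pics/crop1.png

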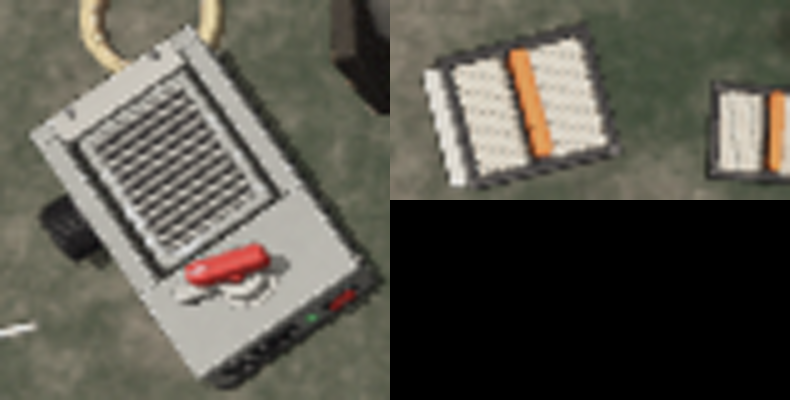

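The left crop shows the extractor. Its lip end is at the upper left, the recess is empty, and the red bar is parked with its white end at (200,270) pointing to extractor +y. The right crop shows the large cassette, with its bare steel tongue on the left at (445,125) and its orange handle at (530,103). The small one at (750,130) is the decoy.

Next I'll move the wrist camera over the large cassette.

>>> apply_moves:
  linear:
    - [0.72, -0.69, 0]
    - [0.72, -0.69, 0]
    - [0.72, -0.69, 0]
    - [0.72, -0.69, 0]
    - [0.72, -0.69, 0]
    - [0.72, -0.69, 0]
    - [0.72, -0.69, 0]
    - [0.72, -0.69, 0]
    - [0.72, -0.69, 0]
    - [0.72, -0.69, 0]
  yaw: [0, 0, 0, 0, 0, 0, 0, 0, 0, 0]
  grip: [0, 0, 0, 0, 0, 0, 0, 0, 0, 0]

```text
clock: 1.1
tcp_pos: [0.3367, -0.3824, 0.2143]
tcp_rot: [0.984, 0.179, -0.0, -0.0]
wrist_force: [-0.1, 0.2, -0.4]
grip_width: 1.001
grip_force: 0.0
```

>>> apply_moves:
  linear:
    - [0.72, -0.69, 0]
    - [0.72, -0.69, 0]
    - [0.72, -0.69, 0]
    - [0.72, -0.69, 0]
    - [0.72, -0.69, 0]
    - [0.72, -0.69, 0]
    - [0.72, -0.69, 0]
    - [0.72, -0.69, 0]
    - [0.72, -0.69, 0]
    - [0.72, -0.69, 0]
  yaw: [0, 0, 0, 0, 0, 0, 0, 0, 0, 0]
  grip: [0, 0, 0, 0, 0, 0, 0, 0, 0, 0]

```text
clock: 2.1
tcp_pos: [0.4444, -0.1578, 0.2143]
tcp_rot: [0.984, 0.179, -0.0, -0.0]
wrist_force: [0.6, 0.5, 0.8]
grip_width: 1.002
grip_force: 0.0
```

>>> apply_moves:
  linear:
    - [0, 0, 0]
    - [0, 0, 0]
    - [0, 0, 0]
    - [0, 0, 0]
    - [0, 0, 0]
    - [0, 0, 0]
    - [0, 0, 0]
    - [0, 0, 0]
    - [0, 0, 0]
    - [0, 0, 0]
  yaw: [-1, -1, -1, -1, -1, -1, -1, -1, -1, -1]
  grip: [0, 0, 0, 0, 0, 0, 0, 0, 0, 0]

```text
clock: 3.1
tcp_pos: [0.444, -0.1587, 0.2143]
tcp_rot: [0.761, 0.648, -0.0, -0.0]
wrist_force: [-0.1, 0.2, 0.0]
grip_width: 1.002
grip_force: 0.0
```

>>> apply_moves:
  linear:
    - [0, 0, 0]
    - [0, 0, 0]
    - [0, 0, 0]
    - [0, 0, 0]
    - [0, 0, 0]
    - [0, 0, 0]
  yaw: [-1, -1, -1, -1, -0.2, 0]
  grip: [0, 0, 0, 0, 0, 0]

```text
clock: 3.7
tcp_pos: [0.4441, -0.1588, 0.2144]
tcp_rot: [0.604, 0.797, -0.0, -0.0]
wrist_force: [0.1, -0.2, -0.8]
grip_width: 1.004
grip_force: 0.0
```

```bash
cat >> h.py <<'E'
def togo(s,xyz,az):  # remaining tool-axis units and yaw units (az = world azimuth deg of tool x)
    M=R.from_quat(s["tcp_rot"]).as_matrix()
    now=np.degrees(np.arctan2(M[1,0],M[0,0]))
    d=M.T@(np.array(xyz)-s["tcp_pos"])/.025
    return d.round(2),round(-((az-now+180)%360-180)/6,2)
E
python3 - <<'E'
from h import *
s=readout.observe(); c=calibration("wrist"); im=camera("wrist")
cv2.imwrite("pics/w1.png",cv2.resize(im,(800,600),interpolation=cv2.INTER_CUBIC))
np.savez("w1.npz",K=c["K"],cam_to_world=c["cam_to_world"]); cv2.imwrite("w1raw.png",im)
print(s["clock"],s["tcp_pos"],s["tcp_rot"],s["q"].round(2),togo(s,[.447,-.16,.2],105.4))
E
```

```text
3.7 [ 0.44409229 -0.15878961  0.21436544] [ 6.03879462e-01  7.97075612e-01 -7.21766696e-05 -2.41174082e-04] [ 0.71  0.21 -0.49  2.    0.12  0.96  0.44] (array([-0.08,  0.1 ,  0.57]), np.float64(0.05))
```

View pics/w1.png

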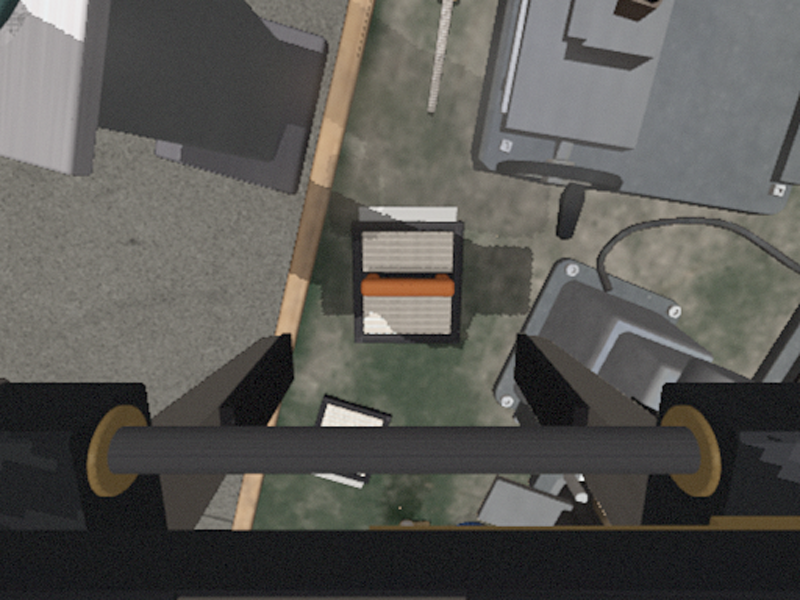

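The wrist view shows the large cassette. Its tongue edge runs from (360,207) to (457,207), the frame corners are at (353,223), (463,223), (356,341) and (462,341), and the handle bar spans (362–453, 279–296).

```bash
python3 - <<'E'
from h import *
c=dict(np.load("w1.npz"));k=1.5625
pts=[((360,207),(61,42,5)),((457,207),(61,-42,5)),((353,223),(49,48,9)),((463,223),(49,-48,9)),((356,341),(-61,48,9)),((462,341),(-61,-48,9)),((362,279),(4,38,41)),((453,279),(4,-38,41))]
P=np.array([p for _,p in pts])/1e3; U=np.array([u for u,_ in pts])/k
for (u,p) in pts: print(p,ray(c,u[0]/k,u[1]/k,p[2]/1e3).round(4))
from scipy.optimize import least_squares
def T(x): return np.c_[P[:,:2]@np.array([[np.cos(x[2]),np.sin(x[2])],[-np.sin(x[2]),np.cos(x[2])]])+x[:2],P[:,2]]
r=least_squares(lambda x:(proj(c,T(x))-U).ravel(),[.447,-.16,1.84],loss="soft_l1")
x=r.x;print(x,np.degrees(x[2]),(r.fun.reshape(-1,2)).round(1).tolist())
h=[x[0]-.003*np.cos(x[2]),x[1]-.003*np.sin(x[2])]
print("handle",h,togo(readout.observe(),[*h,.016],np.degrees(x[2])))
E
```

```text
(61, 42, 5) [ 0.3935 -0.1173  0.005 ]
(61, -42, 5) [ 0.4731 -0.0949  0.005 ]
(49, 48, 9) [ 0.3914 -0.1316  0.009 ]
(49, -48, 9) [ 0.4815 -0.1063  0.009 ]
(-61, 48, 9) [ 0.4199 -0.2336  0.009 ]
(-61, -48, 9) [ 0.5126 -0.2076  0.009 ]
(4, 38, 41) [ 0.4121 -0.1695  0.041 ]
(4, -38, 41) [ 0.4824 -0.1498  0.041 ]
[ 0.44964175 -0.16414469  1.84987964] 105.99029581709843 [[-0.7, -0.4], [0.3, -0.7], [-0.8, -1.3], [1.1, -1.6], [-0.1, 1.6], [-0.4, 1.3], [-0.3, 0.9], [2.0, 0.6]]
handle [np.float64(0.4504681776333349), np.float64(-0.16702861691308246)] (array([-0.39,  0.15,  7.94]), np.float64(-0.05))
```

>>> apply_moves:
  linear:
    - [-0.39, 0.15, 0.4]
    - [0, 0, 0.9]
    - [0, 0, 0.9]
    - [0, 0, 0.9]
    - [0, 0, 0.9]
    - [0, 0, 0.9]
    - [0, 0, 0.9]
    - [0, 0, 0.6]
    - [0, 0, 0]
    - [0, 0, 0]
  yaw: [-0.05, 0, 0, 0, 0, 0, 0, 0, 0, 0]
  grip: [0, 0, 0, 0, 0, 0, 0, 0, 0, 0]

```text
clock: 4.75
tcp_pos: [0.4507, -0.1672, 0.0542]
tcp_rot: [0.601, 0.799, -0.0, -0.0]
wrist_force: [0.4, -0.5, 1.2]
grip_width: 1.001
grip_force: 0.0
```

>>> apply_moves:
  linear:
    - [0, 0, 0.5]
    - [0, 0, 0.5]
    - [0, 0, 0.54]
    - [0, 0, 0]
  yaw: [0, 0, 0, 0]
  grip: [0, 0, 0, 0]

```text
clock: 5.15
tcp_pos: [0.4492, -0.1667, 0.0142]
tcp_rot: [0.601, 0.799, -0.001, -0.002]
wrist_force: [0.1, -0.8, -0.2]
grip_width: 1.001
grip_force: 0.0
```

```bash
python3 - <<'E'
from h import *
s=readout.observe(); im=camera("wrist")
cv2.imwrite("pics/w2.png",im)
print(s["clock"],s["tcp_pos"],s["wrist_force"])
E
```

```text
5.15 [ 0.4491621  -0.16668828  0.01416771] [ 0.05817093 -0.76449531 -0.20826883]
```

View pics/w2.png

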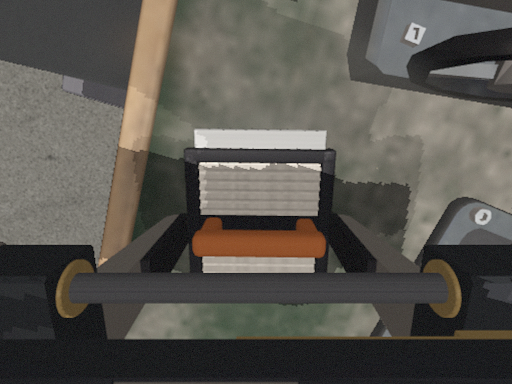

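The bar (194–326, 230–258) sits centred between the fingers, so I'll close on its ends.

>>> apply_moves:
  linear:
    - [0, 0, 0]
    - [0, 0, 0]
    - [0, 0, 0]
    - [0, 0, 0]
    - [0, 0, 0]
    - [0, 0, 0]
  yaw: [0, 0, 0, 0, 0, 0]
  grip: [0.5, 0.5, 0.5, 0.5, 0.5, 0.5]
  grip_force: 18

```text
clock: 5.8
tcp_pos: [0.4508, -0.1672, 0.0164]
tcp_rot: [0.601, 0.799, 0.0, 0.0]
wrist_force: [-0.9, -0.1, 2.6]
grip_width: 0.825
grip_force: 18.0
```

>>> apply_moves:
  linear:
    - [0, 0, -0.4]
    - [0, 0, -0.8]
    - [0, 0, -1]
    - [0, 0, -1]
    - [0, 0, -1]
    - [0, 0, -1]
    - [0, 0, -1]
    - [0, 0, -1]
    - [0, 0, -1]
    - [0, 0, -1]
  yaw: [0, 0, 0, 0, 0, 0, 0, 0, 0, 0]
  grip: [0.5, 0.5, 0.5, 0.5, 0.5, 0.5, 0.5, 0.5, 0.5, 0.5]

```text
clock: 6.8
tcp_pos: [0.45, -0.1668, 0.2474]
tcp_rot: [0.601, 0.799, -0.0, -0.0]
wrist_force: [0.6, -0.2, -1.4]
grip_width: 0.825
grip_force: 18.0
```

```bash
python3 - <<'E'
from h import *
s=readout.observe(); 
print(s["clock"],s["tcp_pos"],s["wrist_force"],s["grip_width"],s["q"].round(2))
a=cv2.imread("pics/top0.png");c=calibration("top")
# extractor deck corners, full-res px from crop1 (lip-end R, lip-end L, front L, front R)
pts=[((190,28),(103,-65)),((35,133),(103,65)),((205,375),(-103,65)),((360,262),(-103,-65))]
for u,p in pts: print(p,ray(c,90+u[0]/5,136+u[1]/5,.09).round(4))
W=np.array([ray(c,90+u[0]/5,136+u[1]/5,.09)[:2] for u,_ in pts]);P=np.array([p for _,p in pts])/1e3
D=P-P.mean(0);E=W-W.mean(0);a=np.arctan2((D[:,0]*E[:,1]-D[:,1]*E[:,0]).sum(),(D*E).sum())
print(W.mean(0),np.degrees(a))
m=W.mean(0); print(togo(s,[m[0]+.0285*np.cos(a),m[1]+.0285*np.sin(a),.25],np.degrees(a)))
E
```

```text
6.8 [ 0.44996979 -0.16678324  0.24737212] [ 0.58665919 -0.21596826 -1.43546219] 0.824874397957912 [ 0.73  0.18 -0.5   1.94  0.1   1.04  0.47]
(103, -65) [0.6435 0.4671 0.09  ]
(103, 65) [0.5675 0.5663 0.09  ]
(-103, 65) [0.4068 0.44   0.09  ]
(-103, -65) [0.4856 0.3418 0.09  ]
[0.52585253 0.45379778] 38.235349990575976
(array([23.43, 10.87, -0.11]), np.float64(11.32))
```

>>> apply_moves:
  linear:
    - [0.5, 0.06, -0.2]
    - [0.95, 0.12, -0.2]
    - [0.95, 0.12, -0.2]
    - [0.95, 0.12, -0.2]
    - [0.95, 0.12, -0.2]
    - [0.95, 0.12, -0.2]
    - [0.95, 0.12, 0]
    - [0.95, 0.12, 0]
    - [0.95, 0.12, 0]
    - [0.95, 0.12, 0]
  yaw: [0, 0, 0, 0, 0, 0, 0, 0, 0, 0]
  grip: [0.5, 0.5, 0.5, 0.5, 0.5, 0.5, 0.5, 0.5, 0.5, 0.5]

```text
clock: 7.8
tcp_pos: [0.4135, 0.0598, 0.2751]
tcp_rot: [0.601, 0.799, -0.001, -0.001]
wrist_force: [0.4, 0.6, -2.7]
grip_width: 0.817
grip_force: 18.0
```

>>> apply_moves:
  linear:
    - [0.95, 0.12, 0]
    - [0.95, 0.12, 0]
    - [0.95, 0.12, 0]
    - [0.95, 0.12, 0]
    - [0.95, 0.12, 0]
    - [0.95, 0.12, 0]
    - [0.95, 0.12, 0]
    - [0.95, 0.12, 0]
    - [0.95, 0.12, 0]
    - [0.95, 0.12, 0]
  yaw: [0, 0, 0, 0, 0, 0, 0, 0, 0, 0]
  grip: [0.5, 0.5, 0.5, 0.5, 0.5, 0.5, 0.5, 0.5, 0.5, 0.5]

```text
clock: 8.8
tcp_pos: [0.3762, 0.2955, 0.275]
tcp_rot: [0.601, 0.8, -0.001, -0.0]
wrist_force: [-0.0, 0.5, -2.1]
grip_width: 0.825
grip_force: 18.0
```

>>> apply_moves:
  linear:
    - [0.95, 0.12, 0]
    - [0.95, 0.12, 0]
    - [0.95, 0.12, 0]
    - [0.95, 0.12, 0]
    - [0.3, 0.1, 0]
    - [0, 0, 0]
    - [0, 0, 0]
  yaw: [0, 0, 0, 0, 0, 0, 0]
  grip: [0.5, 0.5, 0.5, 0.5, 0.5, 0.5, 0.5]

```text
clock: 9.5
tcp_pos: [0.3634, 0.396, 0.2754]
tcp_rot: [0.601, 0.799, -0.001, 0.0]
wrist_force: [-0.4, -0.4, -1.9]
grip_width: 0.822
grip_force: 18.0
```

```bash
python3 - <<'E'
from h import *
s=readout.observe(); c=calibration("wrist"); im=camera("wrist")
cv2.imwrite("pics/w3.png",cv2.resize(im,(800,600),interpolation=cv2.INTER_CUBIC))
np.savez("w3.npz",K=c["K"],cam_to_world=c["cam_to_world"]); cv2.imwrite("w3raw.png",im)
print(s["clock"],s["tcp_pos"],s["tcp_rot"],s["q"].round(2),s["grip_width"])
E
```

```text
9.5 [0.36342035 0.39602534 0.27543551] [ 6.01140002e-01  7.99143212e-01 -8.73497105e-04  2.47821222e-04] [-0.17  0.36 -0.9   1.77  0.3   1.17 -0.87] 0.8223896699085748
```

View pics/w3.png

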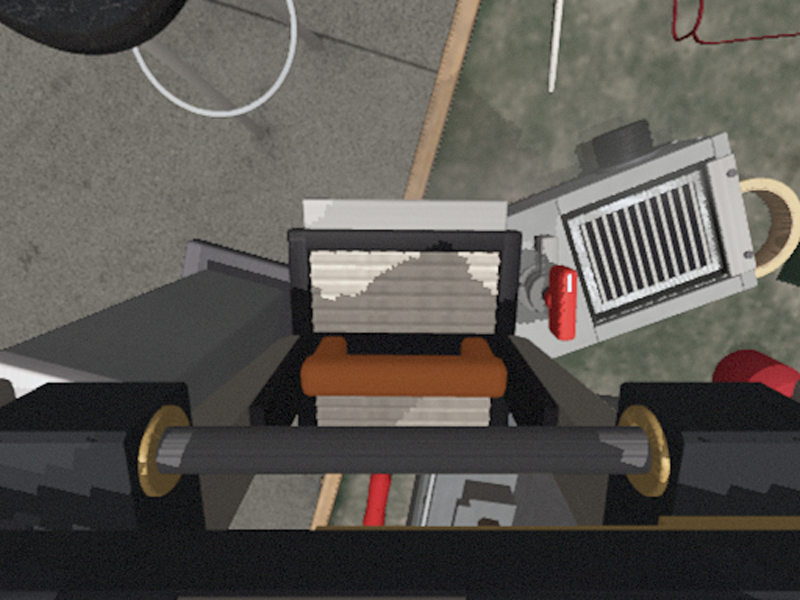

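The view shows the held cassette level, with its tongue edge at (302–507, 200). The extractor's deck back corners are at (727,134) and (758,285), the recess front corners at (563,217) and (598,343), and the parked red bar at (563,302). I'll fit the pose and check it with an overlay.

```bash
cat > fit.py <<'E'
from h import *
from scipy.optimize import least_squares
c=dict(np.load("w3.npz"));k=1.5625
def fit(pts,x0,z0=0):
    P=np.array([p for _,p in pts])/1e3; U=np.array([u for u,_ in pts])/k
    def T(x): return np.c_[P[:,:2]@np.array([[np.cos(x[2]),np.sin(x[2])],[-np.sin(x[2]),np.cos(x[2])]])+x[:2],P[:,2]+(x[3] if len(x)>3 else 0)]
    r=least_squares(lambda x:(proj(c,T(x))-U).ravel(),x0,loss="soft_l1"); return r.x,r.fun.reshape(-1,2).round(1).tolist()
def place(x,P):
    P=np.atleast_2d(P)/1e3
    return np.c_[P[:,:2]@np.array([[np.cos(x[2]),np.sin(x[2])],[-np.sin(x[2]),np.cos(x[2])]])+x[:2],P[:,2]+(x[3] if len(x)>3 else 0)]
E
python3 - <<'E'
from fit import *
x,f=fit([((727,134),(103,65,90)),((758,285),(103,-65,90)),((563,217),(-34,50.5,90)),((598,343),(-34,-50.5,90))],[.526,.454,.667])
print(x,np.degrees(x[2]),f)
y,g=fit([((302,200),(61,42,5)),((507,200),(61,-42,5)),((289,231),(49,48,9)),((521,231),(49,-48,9))],[.366,.39,1.85,.26])
print("cas",y,np.degrees(y[2]),g)
im=cv2.imread("w3raw.png");S=6;x0,y0=320,78
o=cv2.resize(im[y0:y0+98,x0:x0+133],(798,588),interpolation=cv2.INTER_CUBIC)
def poly(P,col):
    q=((proj(c,place(x,P))+.5-[x0,y0])*S).astype(int); cv2.polylines(o,[q],True,col,1)
poly([(103,65,90),(103,-65,90),(-103,-65,90),(-103,65,90)],(0,255,0))
poly([(91,50.5,90),(91,-50.5,90),(-34,-50.5,90),(-34,50.5,90)],(255,0,0))
poly([(91,50.5,81),(91,-50.5,81),(-34,-50.5,81),(-34,50.5,81)],(255,0,255))
poly([(81,48,94),(81,-48,94)],(0,255,255))
poly([(-66,0,130),(-66,0,156)],(255,255,0))
cv2.imwrite("pics/ov.png",o)
E
```

```text
[0.53078062 0.45528838 0.66852734] 38.30379528012614 [[0.2, -0.5], [1.8, 0.9], [-0.7, 1.5], [-0.6, -8.2]]
cas [0.36269105 0.39846698 1.85172153 0.2561803 ] 106.0958285949805 [[0.7, 0.3], [-0.4, 0.3], [-0.7, -0.3], [0.4, -0.3]]
```

View pics/ov.png

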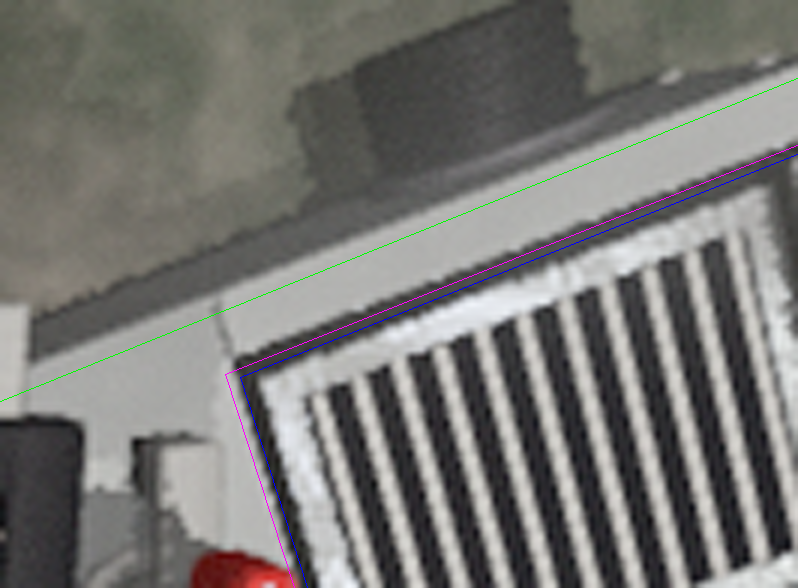

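The overlay shows my recess front-right point was really on the deck edge (8 px residual). I'll refit using edges: the far deck edge in this crop runs (35,352) to (798,68), and the recess corner is at (233,359).

```bash
cat > fit2.py <<'E'
from fit import *
raw=lambda u,v:(320+u/6-.5,78+v/6-.5)
e=lambda u,v:(u/k-.2,v/k-.2)
# (pixel, axis, local value mm)
C=[(raw(35,352),1,65),(raw(798,68),1,65),(raw(400,203),1,65),(e(553,355),1,-65),(e(758,285),1,-65),
   (raw(233,359),1,50.5),(raw(798,145),1,50.5),(raw(233,359),0,-34),(raw(303,588),0,-34),(e(727,134),0,103),(e(758,285),0,103)]
W=[ray(c,*p,.09)[:2] for p,_,_ in C]
def res(x):
    cs,sn=np.cos(x[2]),np.sin(x[2]);o=[]
    for w,(p,a,v) in zip(W,C):
        d=w-x[:2]; o.append((( d[0]*cs+d[1]*sn,-d[0]*sn+d[1]*cs)[a]-v/1e3)*1e3)
    return o
r=least_squares(res,[.53,.455,.667],loss="soft_l1");X=r.x
if __name__=="__main__":
    print(X,np.degrees(X[2]),np.round(r.fun,1))
    im=cv2.imread("w3raw.png");S=4;x0,y0=315,75
    o=cv2.resize(im[y0:y0+150,x0:x0+197],(788,600),interpolation=cv2.INTER_CUBIC)
    def poly(P,col):
        q=((proj(c,place(X,P))+.5-[x0,y0])*S).astype(int); cv2.polylines(o,[q],True,col,1)
    poly([(103,65,90),(103,-65,90),(-103,-65,90),(-103,65,90)],(0,255,0))
    poly([(91,50.5,90),(91,-50.5,90),(-34,-50.5,90),(-34,50.5,90)],(255,0,0))
    poly([(81,48,94),(81,-48,94)],(0,255,255))
    poly([(-66,0,130),(-66,0,156)],(255,255,0))
    for t in (1.25,1.42):
        cs,sn=np.cos(t),np.sin(t)
        poly([(-66+a*cs-b*sn,a*sn+b*cs,156) for a,b in((26,7),(26,-7),(-26,-7),(-26,7))],(255,255,0))
    cv2.imwrite("pics/ov2.png",o)
E
python3 fit2.py
```

```text
[0.52687939 0.45828415 0.64337011] 36.862392088008335 [ 0.1 -0.6  2.3  0.9  0.2 -1.4 -0.8 -0.4  0.4 -0.9  0.8]
```

View pics/ov2.png

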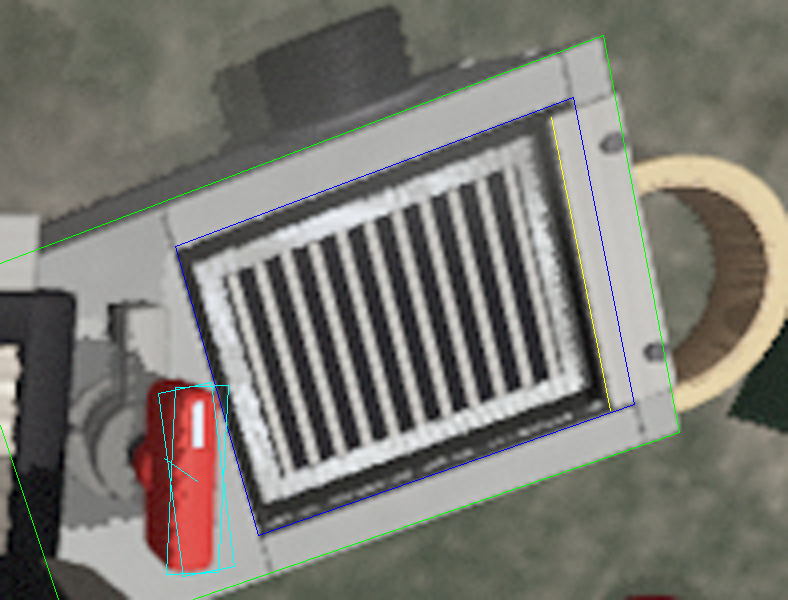

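The overlay now fits the deck (green), recess (blue) and lip edge (yellow). The knob bar sits where the model puts it, within about 2 mm.

```bash
python3 - <<'E'
from fit2 import *
s=readout.observe()
t=place(X,(15.2,0,0))[0]
print(t,togo(s,[t[0],t[1],.2],np.degrees(X[2])))
E
```

```text
[0.53904059 0.46740255 0.        ] (array([0.82, 7.53, 3.02]), np.float64(11.53))
```

>>> apply_moves:
  linear:
    - [0.08, 0.5, 0]
    - [0.1, 0.88, 0]
    - [0.1, 0.88, 0]
    - [0.1, 0.88, 0]
    - [0.1, 0.88, 0]
    - [0.1, 0.88, 0]
    - [0.1, 0.88, 0]
    - [0.1, 0.88, 0]
    - [0.14, 0.87, 0]
    - [0, 0, 0]
  yaw: [0, 0, 0, 0, 0, 0, 0, 0, 0, 0]
  grip: [0.5, 0.5, 0.5, 0.5, 0.5, 0.5, 0.5, 0.5, 0.5, 0.5]

```text
clock: 10.55
tcp_pos: [0.5421, 0.4704, 0.2745]
tcp_rot: [0.603, 0.798, -0.0, 0.0]
wrist_force: [1.1, 0.2, -1.8]
grip_width: 0.822
grip_force: 18.0
```

>>> apply_moves:
  linear:
    - [0, 0, 0]
    - [0, 0, 0]
    - [0, 0, 0]
    - [0, 0, 0]
    - [0, 0, 0]
    - [0, 0, 0]
    - [0, 0, 0]
    - [0, 0, 0]
    - [0, 0, 0]
    - [0, 0, 0]
  yaw: [1, 1, 1, 1, 1, 1, 1, 1, 1, 1]
  grip: [0.5, 0.5, 0.5, 0.5, 0.5, 0.5, 0.5, 0.5, 0.5, 0.5]

```text
clock: 11.55
tcp_pos: [0.5384, 0.4706, 0.2759]
tcp_rot: [0.921, 0.389, -0.0, 0.0]
wrist_force: [-0.8, -0.0, -2.2]
grip_width: 0.828
grip_force: 18.0
```

>>> apply_moves:
  linear:
    - [0, 0, 0.5]
    - [0, 0, 1]
    - [0, 0, 1]
    - [0, 0, 0.52]
    - [0, 0, 0]
    - [0, 0, 0]
  yaw: [1, 0.53, 0, 0, 0, 0]
  grip: [0.5, 0.5, 0.5, 0.5, 0.5, 0.5]

```text
clock: 12.15
tcp_pos: [0.5385, 0.4716, 0.2013]
tcp_rot: [0.949, 0.317, 0.0, -0.0]
wrist_force: [0.7, 0.0, -1.1]
grip_width: 0.825
grip_force: 18.0
```

```bash
python3 - <<'E'
from fit2 import *
s=readout.observe()
t=place(X,(15.2,0,0))[0]
print(s["clock"],s["tcp_pos"],s["q"].round(2),togo(s,[t[0],t[1],.115],np.degrees(X[2])),s["wrist_force"])
c=calibration("wrist");im=camera("wrist");cv2.imwrite("w4raw.png",im);np.savez("w4.npz",K=c["K"],cam_to_world=c["cam_to_world"])
# overlay extractor outline and expected cassette
o=cv2.resize(im,(768,576),interpolation=cv2.INTER_CUBIC)
def poly(P,col):
    q=((proj(c,P)+.5)*1.5).astype(int); cv2.polylines(o,[q],True,col,1)
E=lambda P:place(X,P)
poly(E([(103,65,90),(103,-65,90),(-103,-65,90),(-103,65,90)]),(0,255,0))
poly(E([(91,50.5,90),(91,-50.5,90),(-34,-50.5,90),(-34,50.5,90)]),(255,0,0))
M=R.from_quat(s["tcp_rot"]).as_matrix();a=np.arctan2(M[1,0],M[0,0])
p=np.array([s["tcp_pos"][0]+.003*np.cos(a),s["tcp_pos"][1]+.003*np.sin(a),a,s["tcp_pos"][2]-.016])
poly(place(p,[(61,42,5),(61,-42,5),(49,-42,5),(49,42,5)]),(0,0,255))
poly(place(p,[(-61,48,9),(-61,-48,9),(49,-48,9),(49,48,9)]),(0,0,255))
cv2.imwrite("pics/w4.png",o)
E
```

```text
12.15 [0.53849623 0.47160826 0.20129249] [-0.45  0.65 -0.5   1.41  0.33  1.16 -1.92] (array([-0.09,  0.15,  3.45]), np.float64(0.01)) [ 0.69382297  0.02104905 -1.05996165]
```

View pics/w4.png

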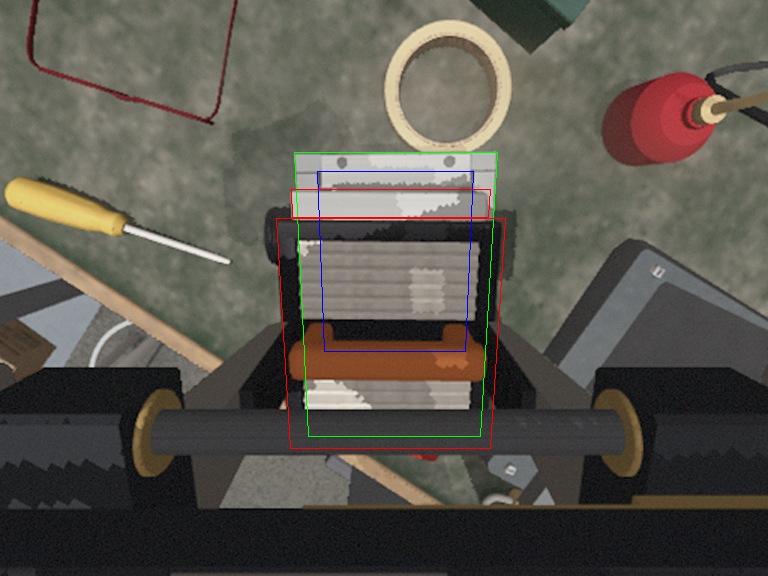

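The overlay matches both the extractor and the held cassette: its tongue at (290–490, 190) lies on the predicted red outline. Now I'll lower it.

>>> apply_moves:
  linear:
    - [-0.09, 0.15, 0.4]
    - [0, 0, 0.8]
    - [0, 0, 0.8]
    - [0, 0, 0.8]
    - [0, 0, 0.5]
    - [0, 0, 0.15]
    - [0, 0, 0]
    - [0, 0, 0]
  yaw: [0, 0, 0, 0, 0, 0, 0, 0]
  grip: [0.5, 0.5, 0.5, 0.5, 0.5, 0.5, 0.5, 0.5]

```text
clock: 13.0
tcp_pos: [0.539, 0.4677, 0.1154]
tcp_rot: [0.949, 0.317, 0.001, -0.0]
wrist_force: [-0.4, -0.4, -2.0]
grip_width: 0.82
grip_force: 18.0
```

```bash
cat > st.py <<'E'
from fit2 import *
s=readout.observe()
def loc(p):
    d=p[:2]-X[:2];return np.array([d[0]*np.cos(X[2])+d[1]*np.sin(X[2]),-d[0]*np.sin(X[2])+d[1]*np.cos(X[2]),p[2]])*1e3
M=R.from_quat(s["tcp_rot"]).as_matrix();F=M.T@s["wrist_force"]
print(s["clock"],"tcp ext mm",loc(s["tcp_pos"]).round(1),"az",(np.degrees(np.arctan2(M[1,0],M[0,0])-X[2])).round(2),"F tool",F.round(1),"tq",s["wrist_torque"].round(2),s["grip_width"],s["grip_force"])
E
python3 st.py
```

```text
13.0 tcp ext mm [ 15.4   0.3 115.4] az 0.06 F tool [-0.5  0.1  2. ] tq [ 0.01 -0.07 -0.03] 0.819559895229449 17.99974948167801
```

>>> apply_moves:
  linear:
    - [0, 0, 0.15]
    - [0, 0, 0.15]
    - [0, 0, 0.08]
    - [0, 0, 0.06]
    - [0, 0, 0.06]
    - [0, 0, 0.04]
    - [0, 0, 0]
    - [0, 0, 0]
  yaw: [0, 0, 0, 0, 0, 0, 0, 0]
  grip: [0.5, 0.5, 0.5, 0.5, 0.5, 0.5, 0.5, 0.5]
  grip_force: 10

```text
clock: 13.8
tcp_pos: [0.5399, 0.4678, 0.1025]
tcp_rot: [0.949, 0.317, 0.002, -0.0]
wrist_force: [2.7, 0.8, 4.8]
grip_width: 0.828
grip_force: 10.0
```

```bash
python3 st.py
```

```text
13.8 tcp ext mm [ 16.1  -0.2 102.5] az 0.04 F tool [ 2.7  1.  -4.8] tq [-0.05 -0.54 -0.01] 0.828059354475676 10.000399947166443
```

>>> apply_moves:
  linear:
    - [0, 0, 0.04]
    - [0, 0, 0.02]
    - [0.1, 0, 0]
    - [0.1, 0, 0]
    - [0, 0, 0]
  yaw: [0, 0, 0, 0, 0]
  grip: [0.5, 0.5, 0.5, 0.5, 0.5]

```text
clock: 14.3
tcp_pos: [0.5418, 0.4694, 0.1012]
tcp_rot: [0.949, 0.317, -0.001, 0.001]
wrist_force: [-2.9, -4.3, 12.0]
grip_width: 0.826
grip_force: 10.0
```

```bash
python3 st.py
```

```text
14.3 tcp ext mm [ 1.860e+01 -1.000e-01  1.012e+02] az 0.06 F tool [ -4.9   1.7 -12. ] tq [-1.34  0.67  0.04] 0.8255463232621649 10.000761598348618
```

>>> apply_moves:
  linear:
    - [0.1, 0, 0]
    - [0.1, 0, 0]
    - [0.08, 0, 0]
    - [0, 0, 0]
  yaw: [0, 0, 0, 0]
  grip: [0.5, 0.5, 0.5, 0.5]

```text
clock: 14.7
tcp_pos: [0.5471, 0.4735, 0.1009]
tcp_rot: [0.948, 0.317, -0.001, 0.001]
wrist_force: [-3.5, -4.8, 10.7]
grip_width: 0.824
grip_force: 10.0
```

```bash
python3 st.py
```

```text
14.7 tcp ext mm [2.530e+01 1.000e-01 1.009e+02] az 0.09 F tool [ -5.7   1.7 -10.6] tq [-1.29  0.76  0.06] 0.8240915134726077 10.000693202018738
```

>>> apply_moves:
  linear:
    - [0.08, 0, 0]
    - [0.06, 0, 0]
    - [0, 0, 0.04]
    - [0, 0, 0.04]
    - [0, 0, 0]
  yaw: [0, 0, 0, 0, 0]
  grip: [0.5, 0.5, 0.5, 0.5, 0.5]

```text
clock: 15.2
tcp_pos: [0.5499, 0.4756, 0.0963]
tcp_rot: [0.948, 0.317, -0.001, 0.001]
wrist_force: [-1.7, -2.5, 0.5]
grip_width: 0.826
grip_force: 10.0
```

```bash
python3 st.py
```

```text
15.2 tcp ext mm [28.8  0.  96.3] az 0.07 F tool [-2.9  1.  -0.5] tq [-0.63  0.33 -0.02] 0.8256701700826632 10.000056624412537
```

The tool dropped to z = 96.3 mm, against about 97 mm expected when seated, so the front edge has fallen in. I'll press lightly, release and look.

>>> apply_moves:
  linear:
    - [-0.03, 0, 0.04]
    - [0, 0, 0.04]
    - [0, 0, 0]
    - [0, 0, 0]
    - [0, 0, 0]
    - [0, 0, 0]
    - [0, 0, 0]
  yaw: [0, 0, 0, 0, 0, 0, 0]
  grip: [0.5, 0.5, 0.5, 0, 0, 0, 0]

```text
clock: 15.9
tcp_pos: [0.5502, 0.4762, 0.095]
tcp_rot: [0.948, 0.317, -0.0, -0.0]
wrist_force: [-0.1, -0.6, 1.1]
grip_width: 1.001
grip_force: 0.0
```

```bash
python3 st.py
```

```text
15.9 tcp ext mm [29.5  0.3 95. ] az 0.07 F tool [-0.4  0.4 -1.1] tq [-0.01  0.01  0.01] 1.0008622621115066 0.0
```

>>> apply_moves:
  linear:
    - [0, 0, -0.5]
    - [0, 0, -1]
    - [0, 0, -1]
    - [0, 0, -1]
    - [0, 0, -1]
    - [-0.4, 0, -0.9]
    - [-1, 0, 0]
    - [-1, 0, 0]
    - [0, 0, 0]
    - [0, 0, 0]
  yaw: [0, 0, 0, 0, 0, 0, 0, 0, 0, 0]
  grip: [0, 0, 0, 0, 0, 0, 0, 0, 0, 0]

```text
clock: 16.9
tcp_pos: [0.5029, 0.4402, 0.2316]
tcp_rot: [0.949, 0.317, 0.001, -0.0]
wrist_force: [-0.2, -1.1, -0.6]
grip_width: 0.995
grip_force: 0.0
```

```bash
python3 st.py; cat > ovl.py <<'E'
from fit2 import *
c=calibration("wrist");im=camera("wrist");cv2.imwrite("w5raw.png",im);np.savez("w5.npz",K=c["K"],cam_to_world=c["cam_to_world"])
o=cv2.resize(im,(768,576),interpolation=cv2.INTER_CUBIC)
def poly(P,col):
    q=((proj(c,place(X,P))+.5)*1.5).astype(int); cv2.polylines(o,[q],True,col,1)
poly([(103,65,90),(103,-65,90),(-103,-65,90),(-103,65,90)],(0,255,0))
poly([(91,50.5,90),(91,-50.5,90),(-34,-50.5,90),(-34,50.5,90)],(255,0,0))
for t,z,col in ((1.25,156,(255,255,0)),(1.42,156,(0,255,255))):
    cs,sn=np.cos(t),np.sin(t)
    poly([(-66+a*cs-b*sn,a*sn+b*cs,z) for a,b in((26,7),(26,-7),(-26,-7),(-26,7))],col)
cv2.imwrite("pics/w5.png",o)
E
python3 ovl.py
```

```text
16.9 tcp ext mm [-3.010e+01 -1.000e-01  2.316e+02] az 0.06 F tool [-0.8  0.7  0.6] tq [-0.02  0.   -0.03] 0.9954157086109611 0.0
```

View pics/w5.png

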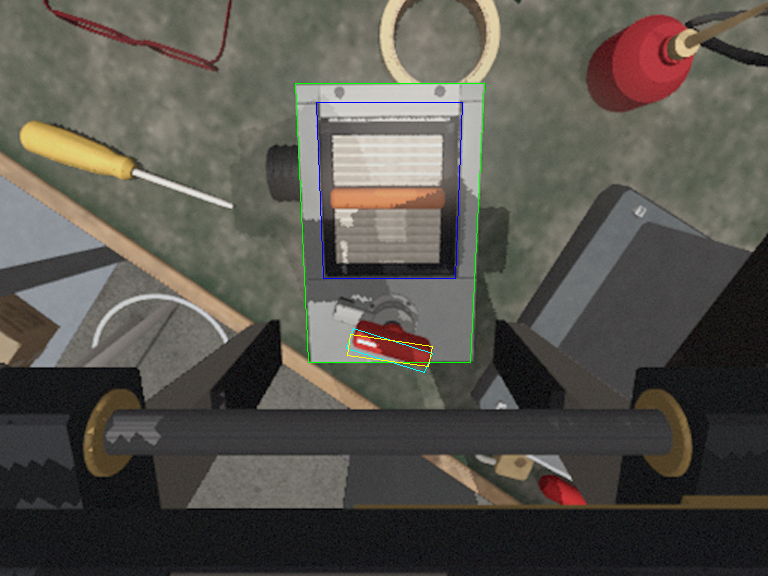

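The cassette lies inside the recess with its tongue hidden under the lip; the frame spans (322–457, 120–277). The parked bar is at (392,345). I'll fit the bar's silhouette numerically.

```bash
python3 - <<'E'
from fit2 import *
from scipy.optimize import minimize
c=dict(np.load("w5.npz"));im=cv2.imread("w5raw.png")
hsv=cv2.cvtColor(im,cv2.COLOR_BGR2HSV)
m=(((hsv[...,0]<8)|(hsv[...,0]>172))&(hsv[...,1]>120)&(hsv[...,2]>50)).astype(np.uint8)
m[:200]=0;m[255:]=0;m[:,:220]=0;m[:,300:]=0
hull=cv2.convexHull(cv2.findNonZero(m));M=np.zeros((384*4,512*4),np.uint8)
cv2.fillConvexPoly(M,((hull+.5)*4).astype(int),1); print("red",m.sum(),cv2.boundingRect(m))
def sil(x):
    t,dx,dy=x;cs,sn=np.cos(t),np.sin(t)
    P=[(-66+dx+a*cs-b*sn,dy+a*sn+b*cs,z) for a in(26,-26) for b in(7,-7) for z in(130,156)]
    o=np.zeros_like(M);h=cv2.convexHull(((proj(c,place(X,P))+.5)*4).astype(np.int32));cv2.fillConvexPoly(o,h,1);return o
def cost(x): o=sil(x);return -(o&M).sum()/(o|M).sum()
b=min((minimize(cost,[t,0,0],method="Nelder-Mead",options=dict(initial_simplex=[[t,0,0],[t+.1,0,0],[t,4,0],[t,0,4]])) for t in(1.2,1.35)),key=lambda r:r.fun)
print(b.x,b.fun)
t=b.x[0];g=place(X,(-66+b.x[1]/2,b.x[2]/2,0))[0]
print(g,togo(readout.observe(),[g[0],g[1],.124],np.degrees(X[2]+t)-90),togo(readout.observe(),[g[0],g[1],.124],np.degrees(X[2]+t)))
E
```

```text
red 934 (235, 214, 53, 30)
[  1.33333333 -26.66666667  14.66666667] 0.0
[0.45900726 0.41655971 0.        ] (array([-1.99, -0.3 ,  4.28]), np.float64(2.28)) (array([-1.99, -0.3 ,  4.28]), np.float64(-12.72))<stdin>:13: RuntimeWarning: overflow encountered in scalar negative
```

```bash
cat > knob.py <<'E'
from fit2 import *
from scipy.optimize import minimize
c=dict(np.load("w5.npz"));im=cv2.imread("w5raw.png")
hsv=cv2.cvtColor(im,cv2.COLOR_BGR2HSV)
m=(((hsv[...,0]<8)|(hsv[...,0]>172))&(hsv[...,1]>120)&(hsv[...,2]>50)).astype(np.uint8)
m[:200]=0;m[255:]=0;m[:,:220]=0;m[:,300:]=0
hull=cv2.convexHull(cv2.findNonZero(m));M=np.zeros((384*4,512*4),np.uint8)
cv2.fillConvexPoly(M,((hull+.5)*4).astype(int),1)
def sil(x):
    t,dx,dy=x;cs,sn=np.cos(t),np.sin(t)
    P=[(-66+dx+a*cs-b*sn,dy+a*sn+b*cs,z) for a in(26,-26) for b in(7,-7) for z in(130,156)]
    o=np.zeros_like(M);h=cv2.convexHull(((proj(c,place(X,P))+.5)*4).astype(np.int32));cv2.fillConvexPoly(o,h,1);return o
def cost(x): o=sil(x);return -float((o&M).sum())/float((o|M).sum())
b=min((minimize(cost,[t,0,0],method="Nelder-Mead",options=dict(initial_simplex=[[t,0,0],[t+.1,0,0],[t,4,0],[t,0,4]])) for t in(1.2,1.35)),key=lambda r:r.fun)
print(b.x,b.fun)
t=b.x[0];g=place(X,(-66+b.x[1],b.x[2],0))[0]
print(g,togo(readout.observe(),[g[0],g[1],.124],np.degrees(X[2]+t)))
E
python3 knob.py
```

```text
[ 1.26449276  2.3529349  -2.19179066] -0.8157140702759764
[0.47727158 0.41834897 0.        ] (array([-1.36,  0.08,  4.28]), np.float64(-12.07))
```

>>> apply_moves:
  linear:
    - [0, 0, 0]
    - [0, 0, 0]
    - [0, 0, 0]
    - [0, 0, 0]
    - [0, 0, 0]
    - [0, 0, 0]
    - [0, 0, 0]
    - [0, 0, 0]
    - [0, 0, 0]
    - [0, 0, 0]
  yaw: [-1, -1, -1, -1, -1, -1, -1, -1, -1, -1]
  grip: [0.5, 0.5, 0.5, 0.5, 0.5, 0.5, 0.5, 0.5, 0.5, 0.5]

```text
clock: 17.95
tcp_pos: [0.5032, 0.4405, 0.2301]
tcp_rot: [0.662, 0.75, 0.0, -0.0]
wrist_force: [-0.4, -0.8, 0.2]
grip_width: 0.5
grip_force: 0.0
```

>>> apply_moves:
  linear:
    - [0, 0, 0]
    - [0, 0, 0]
    - [0, 0, 0]
    - [0, 0, 0]
  yaw: [-1, -1, -0.07, 0]
  grip: [0.5, 0.5, 0.5, 0.5]

```text
clock: 18.35
tcp_pos: [0.5029, 0.4402, 0.23]
tcp_rot: [0.579, 0.815, 0.0, -0.0]
wrist_force: [-0.4, -0.5, -0.5]
grip_width: 0.499
grip_force: 0.0
```

```bash
python3 - <<'E'
from fit2 import *
s=readout.observe();g=place(X,(-64.3,-1,0))[0]
print(s["clock"],s["grip_width"],s["q"].round(2),togo(s,[g[0],g[1],.123],np.degrees(X[2]+1.264)))
E
```

```text
18.35 0.4990116171462663 [-0.24  0.63 -0.8   1.5   0.47  1.21 -0.78] (array([-0.45, -1.29,  4.28]), np.float64(-0.02))
```

>>> apply_moves:
  linear:
    - [-0.2, -0.6, 0]
    - [-0.25, -0.69, 0]
    - [0, 0, 0.7]
    - [0, 0, 0.9]
    - [0, 0, 0.9]
    - [0, 0, 0.9]
    - [0, 0, 0.6]
    - [0, 0, 0.28]
    - [0, 0, 0]
    - [0, 0, 0]
  yaw: [0, 0, 0, 0, 0, 0, 0, 0, 0, 0]
  grip: [0.5, 0.5, 0.5, 0.5, 0.5, 0.5, 0.5, 0.5, 0.5, 0.5]

```text
clock: 19.35
tcp_pos: [0.476, 0.4193, 0.1239]
tcp_rot: [0.578, 0.816, 0.001, -0.0]
wrist_force: [-0.1, 0.4, 0.2]
grip_width: 0.499
grip_force: 0.0
```

```bash
python3 st.py
```

```text
19.35 tcp ext mm [-64.1  -0.6 123.9] az 72.48 F tool [ 0.5  0.  -0.2] tq [-0.01 -0.11  0.05] 0.49934601869926587 0.0
```

>>> apply_moves:
  linear:
    - [0, 0, 0]
    - [0, 0, 0]
    - [0, 0, 0]
    - [0, 0, 0]
    - [0, 0, 0]
    - [0, 0, 0]
    - [0, 0, 0]
    - [0, 0, 0]
  yaw: [0, 0, 0, 0, 0, 0, 0, 0]
  grip: [0.95, 0.95, 0.95, 0.95, 0.95, 0.95, 0.95, 0.95]
  grip_force: 30

```text
clock: 20.15
tcp_pos: [0.4754, 0.4186, 0.1236]
tcp_rot: [0.578, 0.816, -0.0, 0.0]
wrist_force: [-2.3, -1.9, 4.7]
grip_width: 0.151
grip_force: 30.0
```

```bash
python3 st.py
```

```text
20.15 tcp ext mm [-65.   -0.9 123.6] az 72.49 F tool [-1.  -2.8 -4.7] tq [-0.54  0.56 -0.11] 0.15119710835115185 29.99512642621994
```

The opening is 13.9 mm, so the bar is gripped. Pull up 13 mm.

>>> apply_moves:
  linear:
    - [0, 0, -0.1]
    - [0, 0, -0.14]
    - [0, 0, -0.14]
    - [0, 0, -0.14]
    - [0, 0, -0.02]
    - [0, 0, 0]
    - [0, 0, 0]
  yaw: [0, 0, 0, 0, 0, 0, 0]
  grip: [0.95, 0.95, 0.95, 0.95, 0.95, 0.95, 0.95]

```text
clock: 20.85
tcp_pos: [0.4754, 0.4185, 0.1369]
tcp_rot: [0.578, 0.816, -0.0, -0.0]
wrist_force: [-2.9, -0.1, -2.5]
grip_width: 0.148
grip_force: 30.0
```

```bash
python3 st.py
```

```text
20.85 tcp ext mm [-65.1  -1.  136.9] az 72.49 F tool [ 0.9 -2.8  2.5] tq [-0.22  0.45  0.05] 0.14844908333158105 29.99338924884796
```

>>> apply_moves:
  linear:
    - [0, 0, 0]
    - [0, 0, 0]
    - [0, 0, 0]
    - [0, 0, 0]
    - [0, 0, 0]
    - [0, 0, 0]
    - [0, 0, 0]
    - [0, 0, 0]
    - [0, 0, 0]
    - [0, 0, 0]
  yaw: [0.5, 0.8, 0.8, 0.8, 0.8, 0.8, 0.8, 0.8, 0.8, 0.8]
  grip: [0.95, 0.95, 0.95, 0.95, 0.95, 0.95, 0.95, 0.95, 0.95, 0.95]

```text
clock: 21.85
tcp_pos: [0.477, 0.4183, 0.1369]
tcp_rot: [0.853, 0.522, 0.001, 0.001]
wrist_force: [1.8, -0.2, -4.8]
grip_width: 0.151
grip_force: 30.0
```

```bash
python3 st.py
```

```text
21.85 tcp ext mm [-63.9  -2.1 136.9] az 26.07 F tool [0.6 1.7 4.8] tq [-0.09 -0.47  0.  ] 0.15095941927017092 29.98862162232399
```

>>> apply_moves:
  linear:
    - [0, 0, 0]
    - [0, 0, 0]
    - [0, 0, 0]
    - [0, 0, 0]
    - [0, 0, 0]
    - [0, 0, 0]
    - [0, 0, 0]
    - [0, 0, 0]
  yaw: [0.8, 0.8, 0.8, 0.8, 0.8, 0.2, 0, 0]
  grip: [0.95, 0.95, 0.95, 0.95, 0.95, 0.95, 0.95, 0.95]

```text
clock: 22.65
tcp_pos: [0.4776, 0.4178, 0.1369]
tcp_rot: [0.946, 0.325, 0.001, 0.001]
wrist_force: [5.0, -2.7, -4.8]
grip_width: 0.15
grip_force: 30.0
```

```bash
python3 st.py
```

```text
22.65 tcp ext mm [-63.7  -2.9 136.9] az 1.12 F tool [2.3 5.2 4.8] tq [-0.56 -1.29 -0.01] 0.14997084710991235 29.995610117912292
```

>>> apply_moves:
  linear:
    - [0, 0, 0]
    - [0, 0, 0.1]
    - [0, 0, 0.14]
    - [0, 0, 0.14]
    - [0, 0, 0.14]
    - [0, 0, 0.06]
    - [0, 0, 0.04]
    - [0, 0, 0]
    - [0, 0, 0]
  yaw: [0.1, 0, 0, 0, 0, 0, 0, 0, 0]
  grip: [0.95, 0.95, 0.95, 0.95, 0.95, 0.95, 0.95, 0.95, 0.95]

```text
clock: 23.55
tcp_pos: [0.4778, 0.4179, 0.1236]
tcp_rot: [0.947, 0.32, 0.002, 0.001]
wrist_force: [1.5, -5.5, 7.3]
grip_width: 0.15
grip_force: 30.0
```

```bash
python3 st.py
```

```text
23.55 tcp ext mm [-63.5  -2.9 123.6] az 0.52 F tool [-2.1  5.3 -7.3] tq [-1.45 -0.54 -0.02] 0.1495416565325544 29.996487647294998
```

>>> apply_moves:
  linear:
    - [0, 0, 0.06]
    - [0, 0, 0.04]
    - [0, 0, 0]
    - [0, 0, 0]
  yaw: [0, 0, 0, 0]
  grip: [0.95, 0.95, 0.95, 0.95]

```text
clock: 23.95
tcp_pos: [0.478, 0.4181, 0.1233]
tcp_rot: [0.947, 0.32, 0.002, 0.001]
wrist_force: [-0.8, -8.2, 19.7]
grip_width: 0.152
grip_force: 30.0
```

```bash
python3 st.py
```

```text
23.95 tcp ext mm [-63.2  -2.8 123.3] az 0.52 F tool [ -5.5   6.2 -19.7] tq [-2.26  0.21  0.04] 0.15188140982439055 30.00700056552887
```

The knob is hard home: the force rose to 20 N with no further travel. I'll ease off, release carefully, and retreat straight up.

>>> apply_moves:
  linear:
    - [0, 0, -0.1]
    - [0, 0, 0]
    - [0, 0, 0]
    - [0, 0, 0]
    - [0, 0, 0]
    - [0, 0, 0]
  yaw: [0, 0, 0, 0, 0, 0]
  grip: [0.95, 0.6, 0.6, 0.6, 0.6, 0.6]

```text
clock: 24.55
tcp_pos: [0.4752, 0.419, 0.1211]
tcp_rot: [0.947, 0.321, -0.0, -0.0]
wrist_force: [0.1, 0.0, -0.9]
grip_width: 0.399
grip_force: 0.0
```

>>> apply_moves:
  linear:
    - [0, 0, -0.5]
    - [0, 0, -0.9]
    - [0, 0, -0.9]
    - [0, 0, -0.9]
    - [0, 0, -0.9]
    - [-0.5, 0, -0.5]
    - [-0.8, 0, 0]
    - [0, 0, 0]
    - [0, 0, 0]
  yaw: [0, 0, 0, 0, 0, 0, 0, 0, 0]
  grip: [0.6, 0.6, 0.6, 0.6, 0.6, 0.6, 0.6, 0.6, 0.6]

```text
clock: 25.45
tcp_pos: [0.4502, 0.3991, 0.2372]
tcp_rot: [0.947, 0.32, 0.001, -0.0]
wrist_force: [-0.6, -0.4, -1.5]
grip_width: 0.4
grip_force: 0.0
```

```bash
python3 st.py; python3 - <<'E'
from fit2 import *
from scipy.optimize import minimize
c=calibration("wrist");im=camera("wrist");cv2.imwrite("w6raw.png",im)
hsv=cv2.cvtColor(im,cv2.COLOR_BGR2HSV)
m=(((hsv[...,0]<8)|(hsv[...,0]>172))&(hsv[...,1]>120)&(hsv[...,2]>50)).astype(np.uint8)
q=proj(c,place(X,(-64,-2,143)))[0];print(q)
w=np.zeros_like(m);cv2.circle(w,tuple(int(v) for v in q),55,1,-1);m&=w
hull=cv2.convexHull(cv2.findNonZero(m));M=np.zeros((1536,2048),np.uint8);cv2.fillConvexPoly(M,((hull+.5)*4).astype(int),1)
def cost(x):
    t,dx,dy,l=x;cs,sn=np.cos(t),np.sin(t)
    P=[(-64+dx+a*cs-b*sn,-2+dy+a*sn+b*cs,z+l) for a in(26,-26) for b in(7,-7) for z in(130,156)]
    o=np.zeros_like(M);cv2.fillConvexPoly(o,cv2.convexHull(((proj(c,place(X,P))+.5)*4).astype(np.int32)),1)
    return -float((o&M).sum())/float((o|M).sum())
for l in (0,10):
    r=minimize(lambda x:cost([*x,l]),[0,0,0],method="Nelder-Mead",options=dict(initial_simplex=[[0,0,0],[.1,0,0],[0,4,0],[0,0,4]]));print(l,r.x,r.fun)
# handle (orange) centroid vs expected at seat
o=((hsv[...,0]>8)&(hsv[...,0]<20)&(hsv[...,1]>150)&(hsv[...,2]>90)).astype(np.uint8)
e=proj(c,place(X,[(25.5,38,122),(25.5,-38,122),(25.5,0,122)]));print("handle exp",e.round(1).tolist())
w[:]=0;cv2.circle(w,tuple(int(v) for v in e[2]),60,1,-1);print("obs",cv2.boundingRect(o&w))
E
```

```text
25.45 tcp ext mm [-96.9  -1.3 237.2] az 0.49 F tool [-0.7 -0.1  1.5] tq [-0.02 -0.04  0.04] 0.3998066992402618 0.0
[260.42297278 158.10154853]
0 [ 0.0249822  -3.99646104  0.1694945 ] -0.8486850713070784
10 [ 0.02571704 -1.74663852  0.40875414] -0.8109797610942625
handle exp [[218.9, 60.4], [299.3, 61.1], [259.1, 60.8]]
obs (0, 0, 0, 0)
```

```bash
python3 - <<'E'
import cv2,numpy as np
im=cv2.imread("w6raw.png");h=cv2.cvtColor(im,cv2.COLOR_BGR2HSV)
for v in range(40,84,4): print(v,im[v,235].tolist(),im[v,285].tolist())
o=((h[...,0]>5)&(h[...,0]<20)&(h[...,1]>100)&(h[...,2]>90)).astype(np.uint8);o[:35]=0;o[90:]=0;o[:,:205]=0;o[:,315:]=0
print(cv2.boundingRect(o),o.sum())
E
```

```text
40 [206, 217, 227] [208, 220, 229]
44 [215, 224, 230] [213, 222, 225]
48 [210, 221, 229] [209, 219, 229]
52 [186, 198, 216] [189, 201, 214]
56 [128, 174, 232] [121, 169, 233]
60 [132, 179, 232] [127, 177, 232]
64 [132, 175, 233] [130, 176, 233]
68 [111, 131, 170] [110, 133, 176]
72 [108, 116, 132] [105, 122, 154]
76 [233, 237, 236] [235, 241, 241]
80 [207, 218, 228] [204, 216, 226]
(219, 53, 79, 15) 1150
```

The handle is where a seated cassette puts it: columns 219–298 and row 60.5, against 219–299 and 60.8 expected. The knob is at about 0.02 rad and home, and the gripper is clear.

```bash
python3 -c "
from rig import env
print(env.hand_in())"
```

```text
the job is handed in; nothing more can be done
None
```

The job is handed in with no verdict shown: by my last measurements the cassette lies flat with its tongue under the lip, and the latch is closed over it (about 0.02 rad off) and pushed fully home.

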